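# Seat-test a check valve in its clamped nest and show its foot

### The arm

A 6-joint arm with a two-finger parallel gripper is mounted at the origin on the work surface. World frame = base frame: x ahead of the robot, y to its left, z up, the work surface at z = 0. Lengths are in m, angles in rad, forces in N, time in s.
With the tool pointing down it reaches from about 0.425 to 0.925 m from the base axis. Payload 12.5 kg.
Tool frame: the origin (TCP) lies on the centre line of the jaws, within the pads' length; the fingertips stand 8 mm ahead of it and the grasp point (between the pads) lies 11 mm behind it; z points along the fingers, y is the line along which they close (so a half turn about z gives the same grasp; the last joint's range is limited). The gripper opens to 85 mm and grips with 20 to 120 N. Pads are 22 mm wide; open, the fingers measure 114 mm over their backs; the gripper's body (76 mm by 85 mm) begins 54 mm behind the grasp point. The pads swing forward as they close: fully open they stand 13 mm farther back than shut.
Start: joints at [1.064, 0.491, 1.559, -0, 1.092, -0.106], TCP at [0.244, 0.575, 0.239] pointing down, gripper open.
Joint ranges: [-3.1, 3.1], [-0.84, 2.19], [0.05, 2.79], [-1.13, 4.28], [0.06, 2.93], [-2.69, 2.69]. Speed limits (rad/s): [2.22, 2.22, 2.79, 3.14, 3.14, 3.14].

### API

Orientations are given as a unit quaternion [x, y, z, w].
In Python, from workcell import manip gives the robot as it stands.
- The arm moves only by the tool drive_tool, never from a script. Its argument "motion" is a list of rows, each a list of 3 entries, a list of its own where there are three numbers: the closure, from 0 (fully open) to 1 (shut), then the shift along the world's x, y, z in mm, then the turn about the world's z in rad. A call has 1 to 12 rows; each row is the pose to reach, as a shift and turn from the pose commanded when the call began; what a row does not reach only later rows make up. A row lasts 1/10 s, in which the tool goes at most 50 mm and 8.59 degrees, less where a joint would pass 70% of its speed; a pose out of reach is approached as far as the arm can. A call with a gripper value outside its range is refused whole. The fingers move at their own pace and stop on an object; "newtons" is the grip in N (left out, the last holds). Time passes only in rows, so rows that repeat a pose let the fingers close. It gives the time, the measured TCP pose, the force, the opening and the grip force at its end, in the units of the state.
- manip.observe(): the state, without advancing time (a new reading comes with each control period).
- manip.grab_frame(name): name is "scene" or "top" or "wrist"; returns a dict with "img" (480x640x3 uint8, blue, green, red), "mtx" (3x3 intrinsics, pixels), "distortion" ([k1, k2, p1, p2, k3] as OpenCV has them; the pictures are not rectified), "rvec" (rotation vector, rad) and "tvec" (3), from world to camera coordinates, as OpenCV has them; the wrist camera has in their place "hand_eye" (4x4, takes a point from camera to tool coordinates, whose origin is the TCP and whose axes are the flange's). Camera axes: x right, y down, z forward; pixel columns grow to the right and rows downward; lengths in m; the calibration is good to about 2 mm. A picture is of the moment at which its call begins: read the wrist's pose just before it. There is no depth.
- manip.finish_job(): hands the job in; it is judged then, once.
The state is a dict: "time_s": time; "joint_positions": joint angles; "qvel": joint speeds; "effort": joint torques, N m; "tcp_pos": TCP position; "eef_rot": TCP orientation; "force": force on the tool from outside, world axes, zero at the start; "moment": the same for the moment, N m; "grip_width": opening from 0.0 (shut) to 1.0 (fully open); "grip_force": force on a finger pad.
Only numpy, scipy, OpenCV 4.12 (cv2) and the standard library are available. Lean on these libraries where they do the work, as an engineer would, in place of code of your own. Each camera call takes 0.05 s, during which the arm holds its last target. There are 200 camera calls.

### The job

Seat-test the brass check valve that stands in the white nest: swing the handle of the toggle clamp up and over until the clamp locks over centre with its rubber pad pressed on top of the valve, leave it locked for a good second, then swing the handle all the way back so that the clamp is fully open. Then draw the valve up out of the nest, tip it over about 60 degrees from upright so that the face under its foot can be looked at, and finish while holding it still like that, with its foot at least 12 cm above the counter. Leave the other things on the counter and on the station's plate where they are.

Things in the scene. Friction and masses are not known exactly. Their poses are not given: they have to be found in the camera images.
- station: Fixed test station: aluminium plate, x -65 to 65, y -125 to 175, 10 mm thick; at y = 85 a white plastic nest block 64 x 64 mm, top 40 mm above the counter, beyond it a gauge lying dial up (32 mm high); at y = -5 a steel riser (46 x 62 mm) with a vertical-handle toggle clamp. Origin: on the counter; x across, y along from handle end to nest, z up. Yaw within 25 degrees of the robot's axes.
- clamp_pivot (a point): Fixed point: pivot of the clamp's holding arm, at (0, -5, 112) mm of the station. The clamp moves in the station's y-z plane at x = 0; all its pivots run along the station's x. It is a linkage: the handle turns 103 degrees in all as the arm swings 95. Let go in mid-swing it stays; near its open end it falls open; past dead centre it stays locked. The handle needs about 1 N, some 5 N near dead centre.
- nest_floor (a point): Fixed point: centre of the floor of the nest's round socket, at (0, 85, 22) mm of the station, 22 mm above the counter. The socket is 33 mm in diameter and 18 mm deep, open upwards.
- valve: Loose brass check valve standing in the nest, 66 mm tall, 0.24 to 0.48 kg. Origin: centre of the face under its foot; z runs up its axis. Round foot 31 mm in diameter in the socket; round barrel 38 mm in diameter from 26 to 50 mm above the foot (grip here from above, any yaw); hexagon 34 mm across flats from 50 to 62 mm; round mouth on top. In the nest its top is 88 mm above the counter.
- handle_grip (a point): Moving point in the middle of the clamp handle's black rubber grip, a round bar 19 mm in diameter reaching 53 mm from here towards the pivots and 25 mm to the free end. Starts at (0, -134, 83) mm of the station, handle level, free end to -y. Pinch it with fingers closing along the station's x, leaning with the turn (fingers kept upright creep 10 mm on it), or push it.
- clamp_handle (a joint): Handle against its link, rad: 0 fully open (start), 2.32 at dead centre, 2.42 locked at the stop (handle upright). Path of point handle_grip in the station's (y, z), mm, open to locked: (-134,83) (-138,92) (-141,107) (-140,135) (-131,166) (-112,197) (-81,225) (-50,239) (-15,243) dead centre, (-6,242) stop. Opening runs it backwards.
- clamp_arm (a joint): Angle of the clamp's holding arm, rad: 0 fully open (start: the arm leans back 5 degrees past upright), about 1.63 locked (arm level over the nest). The arm is 110 mm long from its pivot; open, its end is 225 mm above the counter, so pass over or around it.
- clamp_spindle: Spindle on the clamp's arm, 90 mm from its pivot, with a sprung black rubber pad 34 mm in diameter. Origin: centre of the pad's face; its own -z points out of the face. Locked, the pad presses on the valve's top with about 7 N. Open, the pad stands about 65 mm to -y of the nest's axis, 185 to 225 mm above the counter.
- brass_tee: Bystander: small brass pipe tee lying flat, 68 mm long, 35 mm high; origin on the counter under its centre
- brass_elbow: Bystander: brass 90-degree pipe elbow lying flat, legs 36 mm, 35 mm high; origin on the counter under its bend
- pvc_coupling: Bystander: white plastic pipe coupling standing on end, 48 mm diameter, 50 mm high; origin under its centre
- cement_can: Bystander: small can with a paper label and a screw cap, 66 mm diameter, 92 mm high; origin under its centre
- wrench: Bystander: steel wrench, 200 mm long, lying flat; origin under its middle
- tape_spool: Bystander: white plastic spool of thread tape, 48 mm diameter, 17 mm high, lying flat on the station's plate at the handle end, on the +x side
- brass_plug: Bystander: small brass hex-head plug, 27 mm across, 24 mm high, standing head up on the station's plate, between clamp and nest on the -x side
Mind the look-alikes: they are no part of the job. What is shaped like the valve but pink is not meant.

How it is judged:
By the outcome, as a careful person would: the job done as asked, in the order asked, and still so for the second after the job is handed in, while the arm keeps its last pose, push and grip.
It also fails if it takes over 66 s, if anything falls off the work surface, if the arm or the gripper's body presses on something with over 40 N, if the wrist force passes 120 N, or if a joint passes its speed limit or range.

## Working session

There is one attempt and no reset: what is moved stays moved. The work goes in short steps, Python scripts to look and compute and a tool call to move; the robot and the scene stay as the last step left them, time stands still between calls to the robot, and variables do not carry over. Pictures are saved under pics/ and viewed, at most 10 in all, crops included, and the job is handed in when it is done.

Besides the shell and the picture viewer there is one more tool, called after "Emit:" by a JSON object that holds its "api" and its "payload", one argument or row to a line. drive_tool: Moves the arm, as the interface text tells. Its arguments: {"type":"object","properties":{"motion":{"type":"array","items":{"type":"array"}},"newtons":{"type":"number"}},"required":["motion"]}

```bash
ls; mkdir -p pics
python3 - <<'E'
from workcell import manip
import cv2
print(manip.observe())
for n in("scene","top"):
    f=manip.grab_frame(n); cv2.imwrite(f"pics/{n}0.png",f["img"])
    print(n,f["mtx"],f["distortion"],f["rvec"],f["tvec"])
E
```

```text
pics
{'time_s': 0.0, 'joint_positions': array([ 1.06436533e+00,  4.91571708e-01,  1.55944756e+00, -1.04076451e-05,
        1.09168910e+00, -1.05608742e-01]), 'qvel': array([-0.00050188,  0.00061062, -0.00151262,  0.00081477, -0.00193509,
       -0.00054707]), 'effort': array([-1.90663544e-03, -6.18452740e+01, -2.61585903e+01, -2.01467024e-04,
        4.13234549e-03, -2.57640897e-05]), 'tcp_pos': array([0.24374214, 0.57528149, 0.23872083]), 'eef_rot': array([ 1.99069863e-01,  9.79985142e-01, -5.33328329e-04, -1.63660669e-04]), 'force': array([0.27162745, 0.09708028, 0.54006786]), 'moment': array([ 0.03295511,  0.01362999, -0.01214067]), 'grip_force': 0.0, 'grip_width': 1.0014799177545777}
scene [[488.92552629   0.         323.3158393 ]
 [  0.         488.92552629 238.32191389]
 [  0.           0.           1.        ]] [-0.11037335  0.          0.          0.          0.        ] [ 1.05425534  2.33515715 -1.10107615] [ 0.37100197 -0.17052056  1.54360188]
top [[608.85095294   0.         317.0455226 ]
 [  0.         608.85095294 241.22629459]
 [  0.           0.           1.        ]] [-0.18560856  0.          0.          0.          0.        ] [ 2.1611353  -2.10631147  0.17481237] [0.03254321 0.58772784 1.6244923 ]
```

View pics/scene0.png

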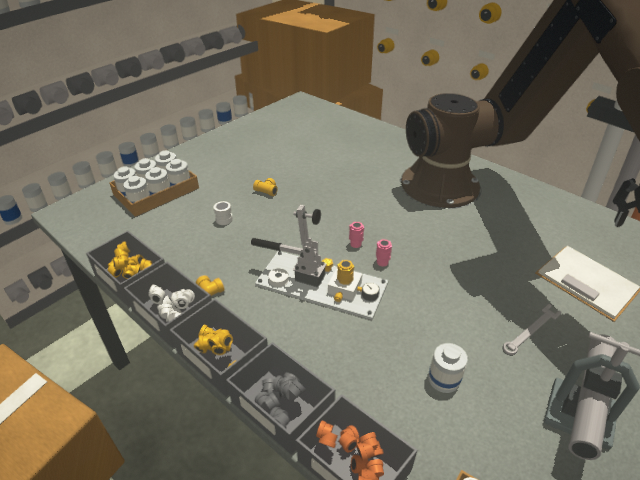

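View pics/top0.png

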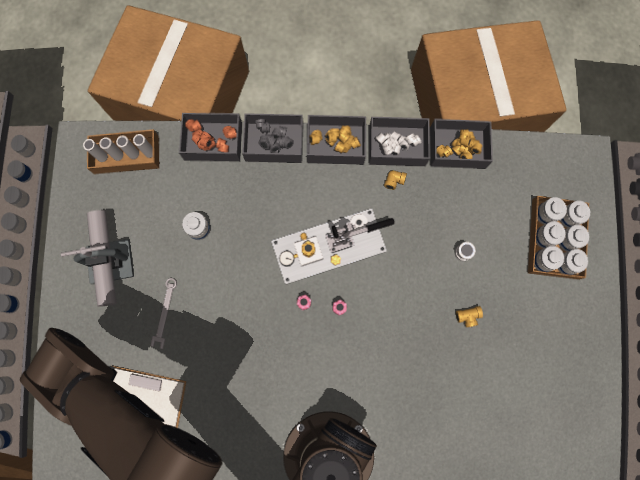

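```bash
cat > h.py <<'E'
from workcell import manip
import cv2, numpy as np
from scipy.spatial.transform import Rotation as R
def cam(n):
    s=manip.observe(); f=manip.grab_frame(n)
    if n=="wrist":
        T=np.eye(4);T[:3,:3]=R.from_quat(s["eef_rot"]).as_matrix();T[:3,3]=s["tcp_pos"]
        M=np.linalg.inv(T@f["hand_eye"]); f["rvec"]=cv2.Rodrigues(M[:3,:3])[0]; f["tvec"]=M[:3,3]
    return f
def ray(f,px,z):
    u=cv2.undistortPoints(np.array(px,float).reshape(-1,1,2),f["mtx"],f["distortion"])[:,0]
    Rm=cv2.Rodrigues(np.array(f["rvec"]))[0]; t=np.array(f["tvec"]).ravel(); c=-Rm.T@t
    d=np.c_[u,np.ones(len(u))]@Rm; return c+d*((z-c[2])/d[:,2])[:,None]
def proj(f,P): return cv2.projectPoints(np.array(P,float).reshape(-1,3),np.array(f["rvec"]),np.array(f["tvec"],float),f["mtx"],f["distortion"])[0][:,0]
E
python3 - <<'E'
from h import *
f=cam("top"); im=f["img"]
hsv=cv2.cvtColor(im,cv2.COLOR_BGR2HSV)
m=((hsv[...,2]>165)&(hsv[...,1]<40)).astype(np.uint8); m[:, :255]=0; m[:,400:]=0; m[:195]=0; m[295:]=0
m=cv2.morphologyEx(m,cv2.MORPH_OPEN,np.ones((3,3)))
p=cv2.findNonZero(m); box=cv2.boxPoints(cv2.minAreaRect(p)); print(box)
W=ray(f,box,.01); print(W, [np.linalg.norm(W[i]-W[i-1]) for i in range(4)])
c=W.mean(0)
e=[(W[i]-W[i-1]) for i in range(4)]; l=max(e,key=np.linalg.norm); y=l/np.linalg.norm(l)
if y@(ray(f,[[308,248]],.05)[0]-c)<0:y=-y
x=np.cross(y,[0,0,1]); o=c-y*.025; o[2]=0
print("origin",o,"y",y,"x",x,"yaw",np.degrees(np.arctan2(x[1],x[0])))
S=lambda a,b,z:o+x*a/1e3+y*b/1e3+np.array([0,0,z/1e3])
P=[S(0,85,88),S(0,-134,83),S(0,-5,112),S(45,-110,10),S(-65,-125,10),S(65,175,10)]
q=proj(f,P);print(P[:3],q)
c=cv2.resize(im[195:295,250:410],None,fx=5,fy=5,interpolation=2)
for a in q: cv2.circle(c,tuple(int(v) for v in (a-[250,195])*5),4,(0,0,255),1)
cv2.imwrite("pics/crop1.png",c)
E
```

```text
[[270.45392 240.6275 ]
 [372.16107 207.57265]
 [386.25604 250.94177]
 [284.5489  283.99664]]
[[ 0.59153074  0.1790315   0.01      ]
 [ 0.69426793 -0.10646484  0.01      ]
 [ 0.57049509 -0.14748708  0.01      ]
 [ 0.47016659  0.13515131  0.01      ]] [np.float64(0.12905320525650305), np.float64(0.3034190009049555), np.float64(0.13039378447435368), np.float64(0.2999171005793011)]
origin [ 0.59008005 -0.00846555  0.        ] y [-0.33859839  0.94093099 -0.        ] x [ 0.94093099  0.33859839 -0.        ] yaw 19.791503243038022
[array([0.56129918, 0.07151358, 0.088     ]), array([ 0.63545223, -0.13455031,  0.083     ]), array([ 0.59177304, -0.01317021,  0.112     ])] [[307.88560634 247.93702368]
 [384.67092566 223.12023778]
 [340.04784091 235.980846  ]
 [368.66129702 215.94106549]
 [386.47170229 250.68374609]
 [270.75225997 240.47562961]]
```

View pics/crop1.png

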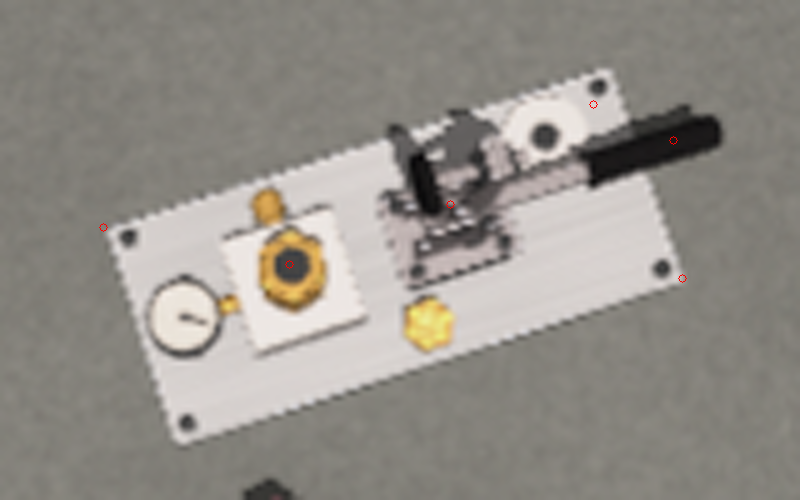

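Emit:
{"api": "drive_tool", "payload": {
  "motion": [
    [0,[0,0,50],0],
    [0,[0,0,90],-0.1],
    [0,[24,-43,90],-0.2],
    [0,[48,-87,90],-0.3],
    [0,[72,-130,90],-0.4],
    [0,[96,-174,90],-0.5],
    [0,[120,-217,90],-0.6],
    [0,[144,-261,90],-0.7],
    [0,[168,-304,90],-0.825],
    [0,[192,-348,90],-0.825],
    [0,[216,-391,90],-0.825],
    [0,[240,-435,90],-0.825]
  ],
  "newtons": 25
}}

```text
time_s: 1.35
tcp_pos: [0.4843, 0.1387, 0.3294]
eef_rot: [0.575, 0.818, 0.0, 0.0]
force: [0.1, 0.4, -0.1]
grip_width: 0.997
grip_force: 0.0
```

Emit:
{"api": "drive_tool", "payload": {
  "motion": [
    [0,[25,-45,0],0],
    [0,[50,-90,0],0],
    [0,[75,-135,0],0],
    [0,[100,-180,0],0],
    [0,[125,-225,0],0],
    [0,[152,-275,0],0],
    [0,[152,-275,0],0],
    [0,[152,-275,0],0]
  ]
}}

```text
time_s: 2.15
tcp_pos: [0.6361, -0.1362, 0.3281]
eef_rot: [0.576, 0.817, -0.0, -0.001]
force: [-0.3, 0.8, -0.8]
grip_width: 0.999
grip_force: 0.0
```

Run:
```python
from h import *
s=manip.observe();print(s["time_s"],s["tcp_pos"],s["joint_positions"]); M=R.from_quat(s["eef_rot"]).as_matrix();print(M)
f=cam("wrist");cv2.imwrite("pics/w1.png",f["img"])
o=np.array([.59008,-.00847,0]);y=np.array([-.3386,.94093,0]);x=np.array([.94093,.3386,0])
S=lambda a,b,z:o+x*a/1e3+y*b/1e3+np.array([0,0,z/1e3])
print(proj(f,[S(0,-134,83),S(0,-159,83),S(0,-81,83),S(-65,-125,10)]))
```

```text
2.15 [ 0.6360792  -0.1361859   0.32809991] [-3.12392696e-01  4.61375402e-01  1.36821337e+00 -1.81445442e-05
  1.31348837e+00 -6.54959216e-01]
[[-3.35909319e-01  9.41893263e-01 -1.41803777e-03]
 [ 9.41893909e-01  3.35910212e-01  4.39540799e-04]
 [ 8.90333885e-04 -1.18799529e-03 -9.99998898e-01]]
[[325.6096811  197.48086891]
 [325.63928893 222.64330342]
 [325.54112135 140.92106931]
 [267.930415   176.82640259]]
```

View pics/w1.png

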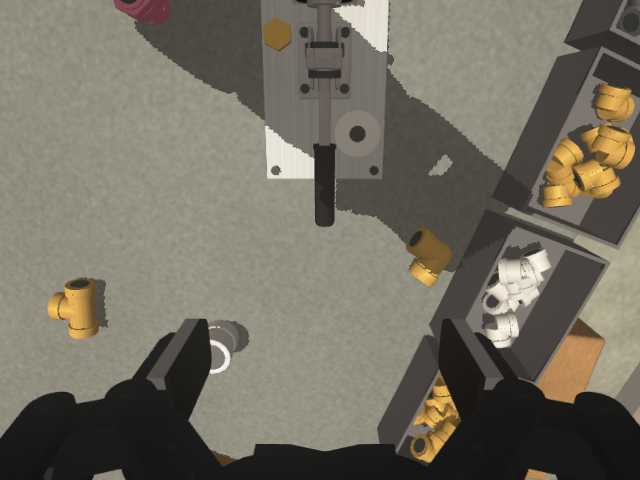

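Emit:
{"api": "drive_tool", "payload": {
  "motion": [
    [0,[0,0,-50],0],
    [0,[0,0,-100],0],
    [0,[0,0,-150],0],
    [0,[0,0,-200],0],
    [0,[0,0,-240],0],
    [0,[0,0,-257],0],
    [0.3,[0,0,-257],0],
    [1,[0,0,-257],0],
    [1,[0,0,-257],0],
    [1,[0,0,-257],0],
    [1,[0,0,-257],0],
    [1,[0,0,-257],0]
  ],
  "newtons": 30
}}

```text
time_s: 3.4
tcp_pos: [0.6355, -0.1346, 0.0731]
eef_rot: [0.575, 0.818, -0.0, 0.0]
force: [-3.6, -0.9, 2.9]
grip_width: 0.211
grip_force: 30.0
```

Emit:
{"api": "drive_tool", "payload": {
  "motion": [
    [1,[1.4,-3.8,9],0],
    [1,[2,-5.5,16],0],
    [1,[2.4,-6.6,24],0],
    [1,[2.3,-6.5,38],0],
    [1,[2,-5.6,52],0],
    [1,[0.7,-2,68],0],
    [1,[-1,2.8,83],0],
    [1,[-4,11.3,99],0],
    [1,[-7.4,20.7,114],0],
    [1,[-7.4,20.7,114],0]
  ]
}}

```text
time_s: 4.4
tcp_pos: [0.6277, -0.1124, 0.189]
eef_rot: [0.575, 0.818, 0.0, 0.0]
force: [-6.3, -0.8, -2.0]
grip_width: 0.21
grip_force: 32.3
```

Emit:
{"api": "drive_tool", "payload": {
  "motion": [
    [1,[-5,14,15],0],
    [1,[-10.5,29,28],0],
    [1,[-15.6,43.3,36],0],
    [1,[-21,58.3,42],0],
    [1,[-24,67,44],0],
    [1,[-27,75.3,45],0],
    [1,[-30,83.3,46],0],
    [1,[-32.8,91.3,46],0],
    [1,[-36,99.7,45],0],
    [1,[-37.2,103.5,45],0],
    [1,[-37.2,103.5,45],0]
  ]
}}

```text
time_s: 5.5
tcp_pos: [0.5908, -0.0094, 0.2319]
eef_rot: [0.575, 0.818, 0.0, 0.0]
force: [-4.3, -2.1, -3.0]
grip_width: 0.193
grip_force: 29.3
```

Run:
```python
from h import *
s=manip.observe();print(s["time_s"],s["tcp_pos"],s["force"])
o=np.array([.59008,-.00847,0]);y=np.array([-.3386,.94093,0]);print((s["tcp_pos"]-o)@y)
f=cam("scene");cv2.imwrite("pics/s2.png",cv2.resize(f["img"][170:330,230:410],None,fx=4,fy=3.7,interpolation=2)[:600,:800])
```

```text
5.5 [ 0.59080978 -0.0093536   0.23186543] [-4.33225711 -2.12561121 -2.97090428]
-0.0010785051754607403
```

View pics/s2.png

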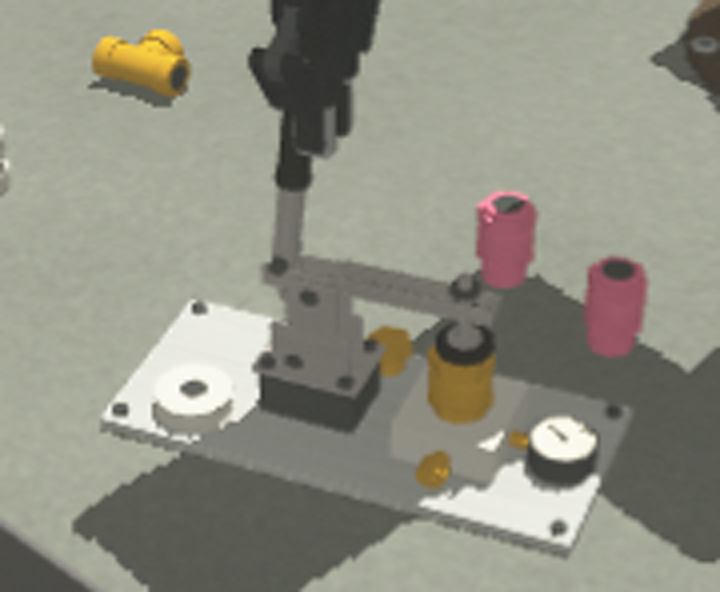

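Emit:
{"api": "drive_tool", "payload": {
  "motion": [
    [1,[-1,3,0],0],
    [1,[-2,6,0],0],
    [1,[-2,6,0],0]
  ]
}}

```text
time_s: 5.85
tcp_pos: [0.5898, -0.0039, 0.2323]
eef_rot: [0.575, 0.818, 0.001, 0.001]
force: [0.5, 0.7, -0.1]
grip_width: 0.004
grip_force: 0.0
```

Emit:
{"api": "drive_tool", "payload": {
  "motion": [
    [1,[0,0,40],0],
    [1,[0,0,80],0],
    [1,[0,0,80],0],
    [1,[0,0,80],0],
    [1,[0,0,80],0],
    [1,[0,0,80],0],
    [1,[0,0,80],0],
    [1,[0,0,80],0],
    [1,[0,0,80],0]
  ]
}}

```text
time_s: 6.75
tcp_pos: [0.5892, -0.0042, 0.311]
eef_rot: [0.575, 0.818, -0.0, -0.0]
force: [0.5, -0.0, 0.2]
grip_width: -0.002
grip_force: 0.0
```

Run:
```python
from h import *
s=manip.observe();print(s["time_s"],s["tcp_pos"],s["force"])
f=cam("scene");cv2.imwrite("pics/s3.png",cv2.resize(f["img"][170:310,240:400],None,fx=4.2,fy=4.2,interpolation=2)[:600,:800])
o=np.array([.59008,-.00847,0]);y=np.array([-.3386,.94093,0]);x=np.array([.94093,.3386,0])
S=lambda a,b,z:o+x*a/1e3+y*b/1e3+np.array([0,0,z/1e3])
print((proj(f,[S(0,-6,242),S(0,-6,267),S(0,-6,189),S(0,85,88)])-[240,170])*4.2)
```

```text
6.75 [ 0.58919849 -0.00419798  0.31104467] [ 0.48556007 -0.01162033  0.18367649]
[[289.28333983 129.97828608]
 [288.38171442  89.52808671]
 [291.12524229 211.93501632]
 [447.30039093 395.37598813]]
```

View pics/s3.png

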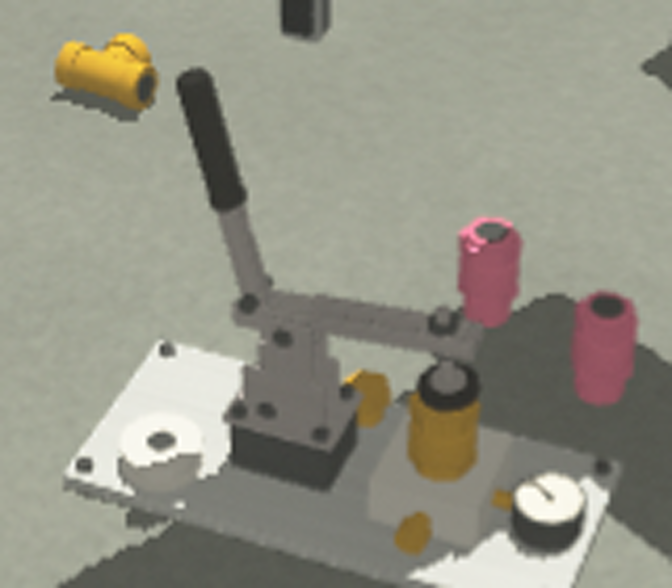

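Emit:
{"api": "drive_tool", "payload": {
  "motion": [
    [1,[17,-49,0],0],
    [1,[35,-98,0],0],
    [1,[35,-98,0],0],
    [1,[35,-98,-45],0],
    [1,[35,-98,-86],0],
    [1,[35,-98,-86],0],
    [1,[31,-86,-86],0],
    [1,[27,-75,-86],0],
    [1,[24,-66,-86],0],
    [1,[21,-57,-86],0],
    [1,[18,-48,-86],0],
    [1,[18,-48,-86],0]
  ]
}}

```text
time_s: 8.0
tcp_pos: [0.6069, -0.0509, 0.2259]
eef_rot: [0.575, 0.818, 0.0, 0.0]
force: [0.6, -0.6, 0.5]
grip_width: -0.001
grip_force: 0.0
```

Emit:
{"api": "drive_tool", "payload": {
  "motion": [
    [1,[-1,3,0],0],
    [1,[-2,6,0],0],
    [1,[-3,9,0],0],
    [1,[-4,11,0],0],
    [1,[-5,14,0],0],
    [1,[-5,14,0],0]
  ]
}}

```text
time_s: 8.6
tcp_pos: [0.6021, -0.0382, 0.2253]
eef_rot: [0.575, 0.818, -0.0, 0.0]
force: [-0.0, -1.7, -1.1]
grip_width: -0.0
grip_force: 0.9
```

Emit:
{"api": "drive_tool", "payload": {
  "motion": [
    [1,[-1,2,0],0],
    [1,[-1.4,4,0],0],
    [1,[-2,6,0],0],
    [1,[-2,6,0],0]
  ]
}}

```text
time_s: 9.0
tcp_pos: [0.6011, -0.035, 0.2254]
eef_rot: [0.575, 0.818, -0.001, 0.002]
force: [5.6, -19.6, -4.5]
grip_width: -0.001
grip_force: 9.4
```

Emit:
{"api": "drive_tool", "payload": {
  "motion": [
    [1,[7,-20,0],0],
    [1,[17,-48,20],0],
    [1,[17,-48,60],0],
    [1,[17,-48,110],0],
    [1,[17,-48,130],0],
    [1,[17,-48,130],0],
    [1,[17,-48,130],0],
    [1,[17,-48,130],0]
  ]
}}

```text
time_s: 9.8
tcp_pos: [0.6168, -0.08, 0.3538]
eef_rot: [0.575, 0.818, -0.0, -0.001]
force: [0.2, -0.4, -0.4]
grip_width: 0.001
grip_force: 0.0
```

Run:
```python
from h import *
f=cam("scene");im=f["img"]
o=np.array([.59008,-.00847,0]);y=np.array([-.3386,.94093,0])
S=lambda b,z:o+y*b/1e3+np.array([0,0,z/1e3])
for z in (195,210,225,240,255,262): 
    u,v=proj(f,[S(-6,z)])[0]; row=im[int(round(v)),int(u)-25:int(u)+25].max(1); print(z,round(u,1),round(v,1),np.where(row<70)[0]+int(u)-25)
cv2.imwrite("pics/s4.png",cv2.resize(im[170:310,240:400],None,fx=4.2,fy=4.2,interpolation=2))
```

```text
195 309.3 218.3 [301 302 303 304 305 306 307 308]
210 309.1 212.9 [302 303 304 305 306 307 308]
225 309.0 207.3 [303 304 305 306 307 308 309]
240 308.9 201.7 [303 304 305 306 307 308 309 310]
255 308.8 196.0 [304 305 306 307 308 309 310 311]
262 308.7 193.3 [305 306 307 308 309 310 311 312]
```

View pics/s4.png

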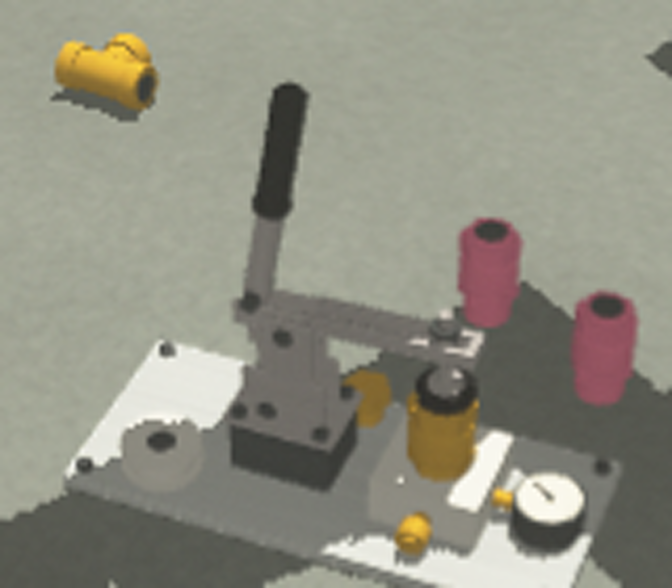

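Emit:
{"api": "drive_tool", "payload": {
  "motion": [
    [0.3,[-12,32,0],0],
    [0.3,[-22.7,63,0],0],
    [0.3,[-22.7,63,0],0],
    [0.3,[-22.7,63,0],0],
    [0.3,[-22.7,63,-40],0],
    [0.3,[-22.7,63,-80],0],
    [0.3,[-22.7,63,-123],0],
    [0.3,[-22.7,63,-123],0],
    [1,[-22.7,63,-123],0],
    [1,[-22.7,63,-123],0],
    [1,[-22.7,63,-123],0],
    [1,[-22.7,63,-123],0]
  ],
  "newtons": 60
}}

```text
time_s: 11.05
tcp_pos: [0.5941, -0.0178, 0.2347]
eef_rot: [0.575, 0.818, -0.0, 0.001]
force: [-7.7, -4.0, 8.2]
grip_width: 0.206
grip_force: 58.3
```

Emit:
{"api": "drive_tool", "payload": {
  "motion": [
    [1,[1.7,-4.7,1],0],
    [1,[4.4,-12.2,1],0],
    [1,[7.4,-20.7,0],0],
    [1,[10.5,-29.2,-1],0],
    [1,[13.5,-37.6,-3],0],
    [1,[16,-45,-6],0],
    [1,[19,-52.7,-9],0],
    [1,[24,-66.8,-17],0],
    [1,[29.5,-81.9,-30],0],
    [1,[34.5,-96,-45],0],
    [1,[34.5,-96,-45],0]
  ]
}}

```text
time_s: 12.15
tcp_pos: [0.6289, -0.1155, 0.1877]
eef_rot: [0.576, 0.818, -0.001, 0.0]
force: [-6.2, -4.5, 3.9]
grip_width: 0.206
grip_force: 59.2
```

Emit:
{"api": "drive_tool", "payload": {
  "motion": [
    [1,[3.4,-9.4,-15],0],
    [1,[6.4,-17.9,-31],0],
    [1,[8.1,-22.6,-47],0],
    [1,[9.5,-26.3,-62],0],
    [1,[9.8,-27.3,-76],0],
    [1,[9.8,-27.3,-90],0],
    [1,[8.8,-24.5,-105],0],
    [1,[7.4,-20.7,-114],0],
    [1,[7.4,-20.7,-117],0],
    [1,[7.4,-20.7,-117],0]
  ]
}}

```text
time_s: 13.15
tcp_pos: [0.6355, -0.1342, 0.071]
eef_rot: [0.575, 0.818, -0.001, -0.001]
force: [-7.6, -3.4, 1.6]
grip_width: 0.204
grip_force: 58.8
```

Emit:
{"api": "drive_tool", "payload": {
  "motion": [
    [0,[0,0,0],0],
    [0,[0,0,0],0],
    [0,[0,0,0],0],
    [0,[0,0,50],0],
    [0,[0,0,100],0],
    [0,[0,0,150],0],
    [0,[0,0,200],0],
    [0,[0,0,250],0],
    [0,[0,0,280],0],
    [0,[-16,46,280],0],
    [0,[-32,92,280],0],
    [0,[-32,92,280],0]
  ]
}}

```text
time_s: 14.35
tcp_pos: [0.6029, -0.0377, 0.3518]
eef_rot: [0.574, 0.819, 0.001, 0.0]
force: [0.9, -0.1, 0.4]
grip_width: 0.999
grip_force: 0.0
```

Emit:
{"api": "drive_tool", "payload": {
  "motion": [
    [0,[-14,38,0],0],
    [0,[-28,76,0],0],
    [0,[-42,114,0],0],
    [0,[-42,114,0],0],
    [0,[-42,114,0],0]
  ]
}}

```text
time_s: 14.85
tcp_pos: [0.5624, 0.0726, 0.3509]
eef_rot: [0.575, 0.818, 0.0, 0.001]
force: [0.1, -0.1, -0.3]
grip_width: 0.998
grip_force: 0.0
```

Run:
```python
from h import *
f=cam("scene");g=cam("wrist")
s=manip.observe();print(s["time_s"],s["tcp_pos"],s["eef_rot"])
o=np.array([.59008,-.00847,0]);y=np.array([-.3386,.94093,0])
S=lambda b,z:o+y*b/1e3+np.array([0,0,z/1e3])
c=cv2.resize(f["img"][170:310,230:400],None,fx=2,fy=2,interpolation=2)
c=np.vstack([c,np.zeros((300-c.shape[0],c.shape[1],3),np.uint8)]) if c.shape[0]<300 else c[:300]
w=cv2.resize(g["img"],(400,300)); cv2.imwrite("pics/m5.png",np.hstack([c,w]))
print(proj(g,[S(85,88)])*.625)
hsv=cv2.cvtColor(g["img"],cv2.COLOR_BGR2HSV)
m=((hsv[...,0]>12)&(hsv[...,0]<32)&(hsv[...,1]>110)).astype(np.uint8)
n,l,st,ce=cv2.connectedComponentsWithStats(m)
for i in range(1,n):
    if st[i,4]>150: print(st[i],ce[i]*.625,ray(g,[ce[i]],.085))
```

```text
14.95 [0.56277285 0.07141933 0.35049308] [5.75423883e-01 8.17855278e-01 8.22561840e-05 3.03149814e-04]
[[202.31766652 122.00426234]]
[305 173  37  42 796] [201.8781407  119.93326005] [[0.55968315 0.07389165 0.085     ]]
[352 179  19  15 224] [225.82868304 116.27511161] [[0.59385492 0.09256687 0.085     ]]
[273 228  23  25 405] [177.43364198 150.14506173] [[0.53845792 0.01188221 0.085     ]]
[550 271  32  26 585] [353.03311966 178.13141026] [[0.84755837 0.06792229 0.085     ]]
[ 504  308   73   60 2737] [338.02498173 212.41847826] [[ 0.85698161 -0.00268344  0.085     ]]
[ 391  373   38   50 1100] [255.73238636 248.73409091] [[ 0.7436937  -0.12810817  0.085     ]]
```

View pics/m5.png

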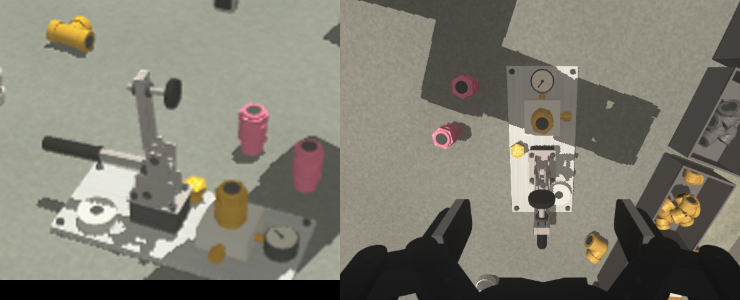

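Emit:
{"api": "drive_tool", "payload": {
  "motion": [
    [0,[-1.5,1,-50],0],
    [0,[-1.5,1,-100],0],
    [0,[-1.5,1,-150],0],
    [0,[-1.5,1,-200],0],
    [0,[-1.5,1,-240],0],
    [0,[-1.5,1,-275],0],
    [0,[-1.5,1,-300],0],
    [0,[-1.5,1,-300],0]
  ]
}}

```text
time_s: 15.75
tcp_pos: [0.5599, 0.0719, 0.0472]
eef_rot: [0.576, 0.818, -0.002, -0.002]
force: [0.1, -0.8, 1.1]
grip_width: 0.998
grip_force: 0.0
```

Emit:
{"api": "drive_tool", "payload": {
  "motion": [
    [1,[0,0,0],0],
    [1,[0,0,0],0],
    [1,[0,0,0],0],
    [1,[0,0,0],0],
    [1,[0,0,0],0],
    [1,[0,0,0],0]
  ],
  "newtons": 40
}}

```text
time_s: 16.35
tcp_pos: [0.5613, 0.073, 0.0518]
eef_rot: [0.575, 0.818, 0.001, 0.001]
force: [-1.8, -2.3, 7.0]
grip_width: 0.43
grip_force: 39.3
```

Emit:
{"api": "drive_tool", "payload": {
  "motion": [
    [1,[0,0,10],0],
    [1,[0,0,20],0],
    [1,[0,0,30],0],
    [1,[0,0,45],0],
    [1,[0,0,45],0],
    [1,[0,0,45],0]
  ]
}}

```text
time_s: 16.95
tcp_pos: [0.5609, 0.0731, 0.0957]
eef_rot: [0.575, 0.818, 0.0, 0.0]
force: [-1.3, -0.3, -4.3]
grip_width: 0.434
grip_force: 41.0
```

Run:
```python
from h import *
s=manip.observe();print(s["time_s"],s["tcp_pos"],s["force"])
f=cam("scene");im=f["img"]
cv2.imwrite("pics/s6.png",cv2.resize(im[190:320,290:410],None,fx=4.5,fy=4.5,interpolation=2)[:600])
```

```text
16.95 [0.56090531 0.0731482  0.09567485] [-1.28363046 -0.29271176 -4.2630225 ]
```

View pics/s6.png

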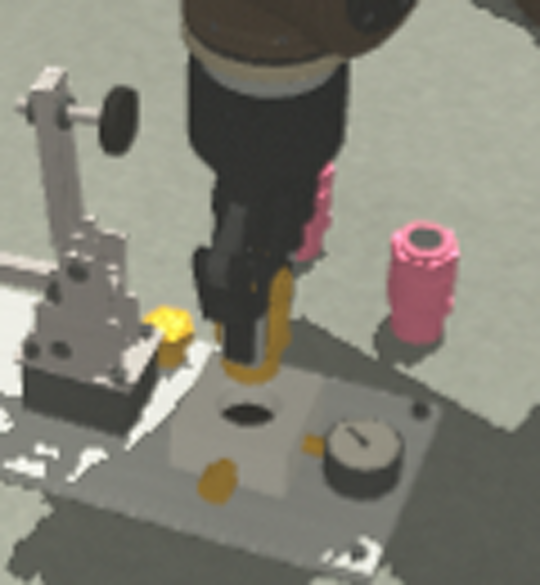

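Emit:
{"api": "drive_tool", "payload": {
  "motion": [
    [1,[0,0,-10],0],
    [1,[0,0,-20],0],
    [1,[0,0,-28],0],
    [1,[0,0,-35],0],
    [1,[0,0,-35],0],
    [1,[0,0,-35],0]
  ]
}}

```text
time_s: 17.6
tcp_pos: [0.5609, 0.0731, 0.0601]
eef_rot: [0.575, 0.818, -0.0, -0.0]
force: [1.2, 0.1, -4.0]
grip_width: 0.435
grip_force: 40.9
```

Freely in the socket mouth. Now tip over the rim.

Emit:
{"api": "drive_tool", "payload": {
  "motion": [
    [1,[-1.7,4.7,1],0],
    [1,[-3.4,9.5,2.5],0],
    [1,[-5.1,14.1,3],0],
    [1,[-6.6,18.4,3.3],0],
    [1,[-6.6,18.4,3.3],0]
  ],
  "newtons": 25
}}

```text
time_s: 18.1
tcp_pos: [0.5547, 0.0912, 0.0642]
eef_rot: [0.575, 0.818, 0.0, 0.001]
force: [0.7, -7.5, -4.4]
grip_width: 0.431
grip_force: 38.5
```

Emit:
{"api": "drive_tool", "payload": {
  "motion": [
    [1,[-1.7,4.7,-1],0],
    [1,[-3.2,8.8,-2.5],0],
    [1,[-4.6,12.6,-4.5],0],
    [1,[-6,16.7,-7],0],
    [1,[-6.6,18.2,-8.3],0],
    [1,[-6.6,18.2,-8.3],0]
  ]
}}

```text
time_s: 18.7
tcp_pos: [0.548, 0.1102, 0.0557]
eef_rot: [0.575, 0.818, 0.001, 0.0]
force: [0.7, -0.1, 5.5]
grip_width: 0.432
grip_force: 29.7
```

Run:
```python
from h import *
s=manip.observe();print(s["time_s"],s["tcp_pos"],s["force"],s["grip_width"])
f=cam("scene");im=f["img"]
cv2.imwrite("pics/s7.png",cv2.resize(im[210:310,300:410],None,fx=6,fy=6,interpolation=2)[:600])
```

```text
18.7 [0.54801198 0.11024176 0.05565662] [ 0.73891066 -0.0902191   5.48811016] 0.43165989190224624
```

View pics/s7.png

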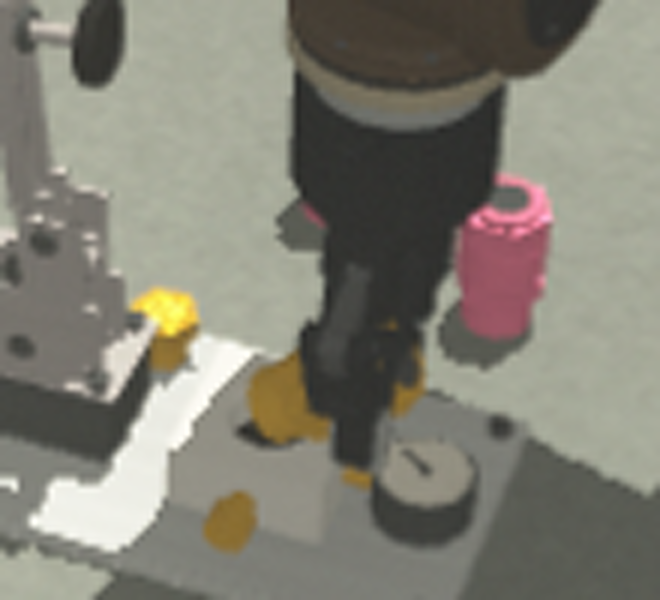

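Emit:
{"api": "drive_tool", "payload": {
  "motion": [
    [1,[0,0,0],0],
    [1,[0,0,0],0],
    [1,[0,0,10],0],
    [1,[0,0,25],0],
    [1,[0,0,50],0],
    [1,[0,0,80],0],
    [1,[0,0,115],0],
    [1,[0,0,150],0],
    [1,[0,0,180],0],
    [1,[0,0,200],0],
    [1,[0,0,200],0],
    [1,[0,0,200],0]
  ],
  "newtons": 70
}}

```text
time_s: 19.95
tcp_pos: [0.5469, 0.1098, 0.2545]
eef_rot: [0.575, 0.818, -0.0, -0.001]
force: [0.3, -0.4, -4.2]
grip_width: 0.414
grip_force: 70.4
```

```bash
cat > tilt.py <<'E'
from h import *
y=np.array([-.3386,.94093,0]);x=np.array([.94093,.3386,0])
s=manip.observe();print(s["time_s"],s["tcp_pos"],s["force"],s["grip_width"])
c=s["tcp_pos"]+np.array([0,0,.016])
for n in("scene","top","wrist"):
    f=cam(n);hsv=cv2.cvtColor(f["img"],cv2.COLOR_BGR2HSV)
    m=((hsv[...,0]>10)&(hsv[...,0]<32)&(hsv[...,1]>110)&(hsv[...,2]>40)).astype(np.uint8)
    u,v=proj(f,[c])[0]; print(n,"pivot",u,v)
    k,l,st,ce=cv2.connectedComponentsWithStats(m)
    for i in range(1,k):
        if st[i,4]>15 and np.hypot(*(ce[i]-[u,v]))<(60 if n!="wrist" else 160): print(st[i],ce[i].round(1))
    for th in(45,60,75):
        t=np.radians(th);a=y*np.sin(t)+np.array([0,0,np.cos(t)])
        print(th,"foot/top",proj(f,[c-.042*a,c+.024*a]).round(1).tolist())
E
python3 tilt.py
```

```text
19.95 [0.5469056  0.10981612 0.25454597] [ 0.31533694 -0.39662988 -4.21209539] 0.414340346112277
scene pivot 368.13249174868866 203.09142130556714
[344 198  15  19 175] [351.6 208.1]
[371 201   6   7  25] [372.9 203.8]
45 foot/top [[353.8, 211.6], [376.6, 198.0]]
60 foot/top [[351.0, 207.6], [378.3, 200.5]]
75 foot/top [[349.2, 203.2], [379.2, 203.1]]
top pivot 290.4786896404008 241.6778139456994
[331 255   9  10  62] [334.9 259.5]
45 foot/top [[302.6, 239.9], [283.3, 242.7]]
60 foot/top [[305.2, 238.4], [281.9, 243.6]]
75 foot/top [[306.8, 237.2], [281.1, 244.3]]
wrist pivot 326.67160499630586 355.8979732644709
[321 204  11  11 117] [326. 209.]
[361 238  22  18 319] [372.6 246.6]
[267 293  26  32 398] [282.8 305.8]
[ 267  311  121  130 7495] [325.  379.8]
45 foot/top [[326.4, 375.2], [326.9, 339.2]]
60 foot/top [[326.4, 401.1], [326.9, 319.0]]
75 foot/top [[326.4, 426.5], [326.9, 303.0]]
```

```bash
cat > ext.py <<'E'
from tilt import *
q=np.linspace(0,2*np.pi,60)
for n in("wrist","scene"):
    f=cam(n)
    for h in(38,42,46):
        for th in(45,52,60,68,75):
            t=np.radians(th);a=y*np.sin(t)+np.array([0,0,np.cos(t)]);b=y*np.cos(t)-np.array([0,0,np.sin(t)])
            P=np.vstack([c+a*(k-h)/1e3+r/1e3*(np.cos(q)[:,None]*x+np.sin(q)[:,None]*b) for k,r in((0,15.5),(26,15.5),(26,19),(50,19),(62,18),(66,14))])
            p=proj(f,P); F=proj(f,P[:60]); print(n,h,th,"min",p.min(0).round(),"max",p.max(0).round(),"foot rim",F.min(0).round(1),F.max(0).round(1))
E
python3 ext.py | grep -E "^(wrist|scene) [34]"
```

```text
wrist 38 45 min [264. 279.] max [387. 415.] foot rim [289.5 336.1] [361.4 409.8]
wrist 38 52 min [265. 274.] max [387. 421.] foot rim [289.  347.5] [361.9 421.2]
wrist 38 60 min [266. 270.] max [386. 434.] foot rim [288.3 360.8] [362.5 433.8]
wrist 38 68 min [267. 267.] max [385. 446.] foot rim [287.5 374.2] [363.4 445.7]
wrist 38 75 min [268. 264.] max [384. 455.] foot rim [286.6 385.9] [364.3 455.5]
wrist 42 45 min [266. 284.] max [386. 415.] foot rim [290.2 338.2] [360.7 410.6]
wrist 42 52 min [266. 280.] max [385. 423.] foot rim [289.7 350.5] [361.1 423. ]
wrist 42 60 min [267. 277.] max [384. 437.] foot rim [289.  364.7] [361.9 436.8]
wrist 42 68 min [268. 275.] max [384. 450.] foot rim [288.1 379.1] [362.8 450.1]
wrist 42 75 min [269. 274.] max [383. 461.] foot rim [287.2 391.7] [363.7 461.1]
wrist 46 45 min [267. 288.] max [384. 416.] foot rim [290.9 340.3] [360.  411.3]
wrist 46 52 min [268. 286.] max [383. 425.] foot rim [290.4 353.4] [360.5 424.7]
wrist 46 60 min [268. 284.] max [383. 440.] foot rim [289.6 368.6] [361.2 439.7]
wrist 46 68 min [269. 284.] max [382. 454.] foo
[... 627 characters left out ...]
max [382. 217.] foot rim [347.5 203.1] [357.  217.1]
scene 42 60 min [347. 193.] max [382. 215.] foot rim [346.8 200.6] [354.9 215.1]
scene 42 68 min [346. 194.] max [382. 213.] foot rim [346.3 198.2] [353.2 212.9]
scene 42 75 min [346. 194.] max [381. 213.] foot rim [346.2 196. ] [352.  210.9]
scene 46 45 min [347. 192.] max [380. 219.] foot rim [347.1 206. ] [357.7 219.4]
scene 46 52 min [346. 192.] max [380. 218.] foot rim [346.  203.7] [355.5 217.7]
scene 46 60 min [345. 193.] max [380. 215.] foot rim [345.2 201.1] [353.3 215.5]
scene 46 68 min [345. 194.] max [380. 214.] foot rim [344.6 198.4] [351.5 213.1]
scene 46 75 min [344. 194.] max [380. 213.] foot rim [344.4 196. ] [350.3 210.9]
```

Emit:
{"api": "drive_tool", "payload": {
  "motion": [
    [1,[0,0,0],0],
    [1,[0,0,0],0],
    [1,[0,0,0],0],
    [1,[0,0,0],0],
    [1,[0,0,0],0],
    [1,[0,0,0],0],
    [1,[0,0,0],0],
    [1,[0,0,0],0]
  ]
}}

```text
time_s: 21.15
tcp_pos: [0.5477, 0.1097, 0.2553]
eef_rot: [0.575, 0.818, 0.0, 0.0]
force: [1.5, 0.1, -2.8]
grip_width: 0.419
grip_force: 70.4
```

```bash
python3 tilt.py | grep -vE "^(45|60|75)"; python3 -c "
from workcell import manip
print(manip.finish_job())"
```

```text
21.15 [0.54765704 0.10972244 0.25532927] [ 1.5278724   0.12040484 -2.82778614] 0.41892781491009073
scene pivot 367.8950172632585 202.92050810845882
[344 198  15  18 178] [351.3 207.9]
[371 199   5   8  24] [373.  203.2]
top pivot 290.51419365824205 241.31319273035717
[331 255   9  10  61] [334.9 259.5]
wrist pivot 326.71899856706307 354.74647070449976
[320 203  10  11 106] [324.4 208.1]
[360 237  21  18 318] [370.7 245.5]
[265 292  27  31 396] [281.2 304.1]
[ 267  311  121  130 7504] [324.9 379.9]
the job is handed in; nothing more can be done
None
```

The job is handed in. The clamp was locked on the valve for about 1.5–2 s and swung fully open again. The valve was then drawn from the nest and is held still, tipped about 60° by camera estimate, with its foot about 23 cm above the counter; on the first try at locking, the grip slipped off the handle before dead centre, and I pushed it home with closed fingers.

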